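# Lock the doming block in its hold-down fixture

## Task

Get the goldsmith's doming block ready for punching: set it flat on the steel fixture plate with its plain end towards the toggle clamp, and push it gently but firmly home into the corner of the two low stops without ramming them. Then push the clamp handle down past its over-centre point until it sits solid on its stop, pressing firmly but without forcing it, so that the rubber-capped spindle locks the block down, and let go. Leave the hammer, the file tin and the hexagonal riveting block where they are.

Things in the scene. Friction and masses are not known exactly. Their poses are not given: they have to be found in the camera images.
- jig: Dark steel fixture plate 100 x 220 x 12 mm with a toggle clamp, bolted down. Origin: centre of its underside; x across it, away from the robot, y along it from clamp to stops, z up. Clamp base at y -89 to -21 mm; it works in the plane x = 0. Its bar starts upright, top 160 mm above the bench, the cap reaching to y = -15 mm at z 143 mm, so the block's place is free from above.
- rail: Long stop: steel bar on the plate, 70 mm along y, 12 mm wide, 8 mm high above the plate's top. Origin: in its stop face (towards -x of the plate), mid-length, at the plate's top. Axes as the plate's. Push the block against it with 3 to 30 N.
- end_stop: Short stop: steel bar 36 mm along x, 12 mm wide, 8 mm high above the plate's top, at the plate's end far from the clamp. Origin: in its stop face (towards -y), mid-length, at the plate's top. Axes as the plate's. Push the block against it with 3 to 30 N.
- nest (a point): The corner where the faces of the two stops would meet, at the plate's top (12 mm above the bench), at (20, 85, 12) mm of the plate; axes as the plate's. The block belongs on the -x, -y side of it: its centre 20 mm and 35 mm away.
- block: Doming block: loose steel block 40 (x) x 70 (y) x 25 mm, 0.4 to 0.7 kg, with three round hollows of different sizes in its top towards +y; the -y end is plain and belongs under the clamp. Origin: centre of its underside, z up. It starts on the bench left of the fixture.
- block_corner (a point): Bottom corner of the block at its +x, +y (hollow) end, at (20, 35, 0) mm of the block; it belongs at point nest.
- handle (a joint): Clamp handle, rad: 0 open (26 deg back from upright), grows as its end goes back and down, away from the block. Dead centre 0.975, hard stop 1.020 (6 deg above level). 2-3 N moves it until the cap meets the block near 0.75; then the push 100 mm from the hinge rises to 7-12 N (screw height varies +-1 mm), falls off, and past dead centre it drops onto its stop. Short of that it springs back.
- handle_hinge (a point): The handle's hinge, fixed to the plate at (0, -67, 24) mm of the plate; its axis runs along the plate's x. The grip's centre line passes through it, in the plate's y-z plane, in the direction +y turned up by 115.6 degrees plus the joint value.
- grip: Black vinyl-covered part of the handle, round, 18 mm thick, from 58 to 116 mm from the hinge plus round ends. Origin at the hinge. Press it with over 8 N at the stop to be sure that it is home; never with more than 40 N.
- grip_end (a point): The far end of the grip, on its axis, 125 mm from the hinge.
- cap: Black rubber cap on the foot of the screw spindle at the bar's end, 17 mm across, 12 mm high, springy. Origin: centre of its lower face. When locked it presses on the plain end of the block, at (0, 33) mm of the plate, with 18 to 30 N.
- hammer: Bystander: hammer lying beyond the fixture, 240 mm long. Origin at its middle on the bench, x along it towards the head.
- file_tin: Bystander: copper-coloured tin 68 mm across and 85 mm high with needle files sticking out to 155 mm. Origin: centre of its underside.
- rivet_block: Bystander: hexagonal dark steel riveting block, 72 mm across its corners, 22 mm high, with small holes. Origin: centre of its underside.
There are look-alikes about, which are no part of the job. Of the things that look like the block, the largest one is meant.

How it is judged (in metres and radians):
On the way, in this order (a step that is already met when the one before it is completed fails the run):
1. the block lies flat in the corner of the stops, within 1.5 mm of both, and is pressed against one of them with more than 3 N (x of block_corner in the frame of nest above -0.0015 m and y of block_corner in the frame of nest above -0.0015 m and z of block_corner in the frame of nest below 0.0015 m and distance between block_corner and nest below 0.003 m and (contact force between block and rail above 3 N or contact force between block and end_stop above 3 N)), for 0.1 s.
2. the handle is past its over-centre point and pressed onto its stop with more than 8 N at the grip, and the rubber cap presses on the block with more than 15 N (value of joint handle above 0.99 rad and contact force between anything else and grip above 8 N and contact force between cap and block above 15 N), for 0.1 s.
At the end, for the whole second after the job is handed in: The handle is down on its stop, past over-centre (joint above 0.99 rad), the rubber cap presses on the block with more than 15 N, and the block lies flat, square within 0.04 rad and at rest, its corner within 1.5 mm of both stops (value of joint handle above 0.99 rad and contact force between cap and block above 15 N and x of block_corner in the frame of nest above -0.0015 m and y of block_corner in the frame of nest above -0.0015 m and z of block_corner in the frame of nest below 0.0015 m and distance between block_corner and nest below 0.003 m and angle between the x axis of block and the x axis of jig, either way round below 0.04 rad and linear speed of block below 0.01 m/s); the robot touches nothing.
It fails at once if the block is rammed against a stop with more than 30 N (contact force between block and rail above 30 N or contact force between block and end_stop above 30 N).
It fails at once if the grip is pushed with more than 40 N (contact force between anything else and grip above 40 N).
It fails at once if a bystander is moved by more than 20 mm (distance of any of hammer, file_tin, rivet_block from where it was at the start of the episode above 0.02 m).
It also fails if it takes over 72 s, if anything falls off the work surface, if the arm or the gripper's body presses on something with over 40 N, if the wrist force passes 120 N, or if a joint passes its speed limit or range.

## Robot

A 6-joint arm with a two-finger parallel gripper is mounted at the origin on the work surface. World frame = base frame: x ahead of the robot, y to its left, z up, the work surface at z = 0. Lengths are in mm, angles in rad, forces in N, time in s.
With the tool pointing down it reaches from about 350 to 975 mm from the base axis. Payload 7.1 kg.
Tool frame: the origin (TCP) lies midway between the tips of the shut fingers; the grasp point (between the pads) lies 19 mm behind it; z points along the fingers, y is the line along which they close (so a half turn about z gives the same grasp; the last joint's range is limited). The gripper opens to 88 mm and grips with 3 to 60 N. Pads are 20 mm wide; open, the fingers measure 115 mm over their backs; the gripper's body (75 mm by 178 mm) begins 61 mm behind the grasp point.
Start: joints at [-1.295, 0.423, 1.63, -0, 1.089, -0.019], TCP at [181.611, -598.015, 222.675] pointing down, gripper open.
Joint ranges: [-3, 3], [-0.9, 2.11], [0.09, 2.58], [-1.31, 4.45], [0.11, 2.69], [-2.54, 2.54]. Speed limits (rad/s): [2.39, 2.39, 3.01, 3.14, 3.14, 3.14].

## Interface

Orientations are given as a rotation vector (axis times angle).
In Python, from workcell import status, eyes, ticket gives the robot as it stands.
- The arm moves only by the shell command python3 -m jog 'ROWS' [OPENING]. ROWS is a JSON list of rows, 1 to 5 of them, each of 6 numbers: dx, dy, dz in mm, then a rotation vector rx, ry, rz in rad; each row shifts and turns the commanded pose from where the row before left it, along the tool's axes as they then stand; what a row does not reach is not made up. A row lasts 1/12 s, in which the tool goes at most 41.7 mm and 0.125 rad, less where a joint would pass 70% of its speed; a pose out of reach is approached as far as the arm can. OPENING is the finger opening in mm, set as the command begins (- or left out keeps the last). The fingers move at their own pace and stop on an object; the grip force is fixed at half the most. Time passes only in rows, so rows that do not move let the fingers close. It prints the time, the measured TCP pose, the force, the opening and the grip force at its end.
- status.get_obs(): the state, without advancing time (a new reading comes with each control period).
- eyes.get_image(name): name is "scene" or "top" or "wrist"; returns a dict with "img" (384x512x3 uint8, red, green, blue), "range_z" (384x512 float32, mm along the optical axis (not along the pixel's ray), 0 where there is no reading), "fx", "fy", "cx", "cy" (pixels), "R" (3x3) and "t" (3): a world point X has camera coordinates R X + t. Camera axes: x right, y down, z forward; pixel columns grow to the right and rows downward; lengths in mm; the calibration is good to about 2 mm. A picture is of the moment at which its call begins.
- ticket.close_job(): hands the job in; it is judged then, once.
The state is a dict: "t": time; "qpos": joint angles; "qvel": joint speeds; "joint_torque": joint torques, N m; "ee_pos": TCP position; "orientation": TCP orientation; "ft_force": force on the tool from outside, world axes, zero at the start; "moment": the same for the moment, N m; "width": finger opening in mm; "grasp_force": force on a finger pad.
Only numpy, scipy, OpenCV 4.12 (cv2) and the standard library are available. Lean on these libraries where they do the work, as an engineer would, in place of code of your own. Each camera call takes 0.05 s, during which the arm holds its last target. There are 200 camera calls.

## Working session

There is one attempt and no reset: what is moved stays moved. The work goes in short steps, Python scripts to look and compute and a shell command to move; the robot and the scene stay as the last step left them, time stands still between calls to the robot, and variables do not carry over. Pictures are saved under pics/ and viewed, at most 10 in all, crops included, and the job is handed in when it is done.

```bash
mkdir -p pics; ls; python3 - <<'E'
from workcell import status, eyes
import cv2,numpy as np
print(status.get_obs())
for n in("top","scene"):
    d=eyes.get_image(n); cv2.imwrite(f"pics/{n}0.png",d["img"][:,:,::-1]); np.savez(f"{n}0.npz",**d)
    print(n,d["fx"],d["cx"],d["cy"],d["R"],d["t"])
E
```

```text
pics
{'t': 0.0, 'qpos': array([-1.29497117e+00,  4.23849443e-01,  1.63070886e+00, -1.14396302e-05,
        1.08858094e+00, -1.89885157e-02]), 'qvel': array([-0.00112499,  0.00110208,  0.00125715,  0.00063987, -0.00127736,
       -0.00065782]), 'joint_torque': array([ 2.29672414e-04, -5.44631875e+01, -2.73667413e+01,  6.44427328e-02,
        2.28093902e-02, -1.37008428e-04]), 'ee_pos': array([ 181.47530069, -597.48190379,  221.88891219]), 'orientation': array([-3.10600575e+00, -4.61200143e-01,  3.26743772e-04]), 'ft_force': array([-0.58129961, -0.55320546, -0.36908958]), 'moment': array([-0.02082266,  0.00476625,  0.0131374 ]), 'grasp_force': 0.0, 'width': 88.12193632920598}
top 406.9936552554261 252.8771534023659 197.14167997663145 [[-0.01001007 -0.9995555  -0.02808189]
 [-0.99148155  0.01356852 -0.12953856]
 [ 0.12986201  0.02654599 -0.99117666]] [  8.20679723 602.20444355 997.0417982 ]
scene 360.42436074206967 257.281074845527 187.5871057268398 [[-0.03366627  0.99928812 -0.01702451]
 [ 0.56166756  0.00482747 -0.82734893]
 [-0.82667777 -0.03741587 -0.56143024]] [  35.16250667 -259.41254885 1563.79462798]
```

View pics/top0.png

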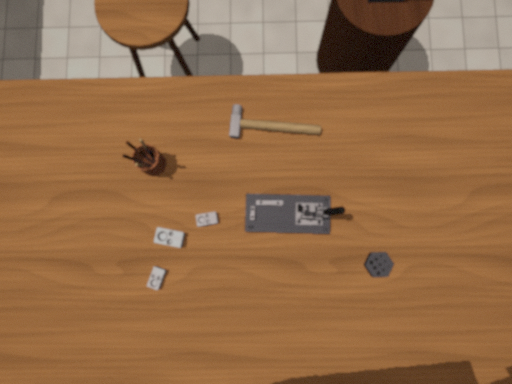

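View pics/scene0.png

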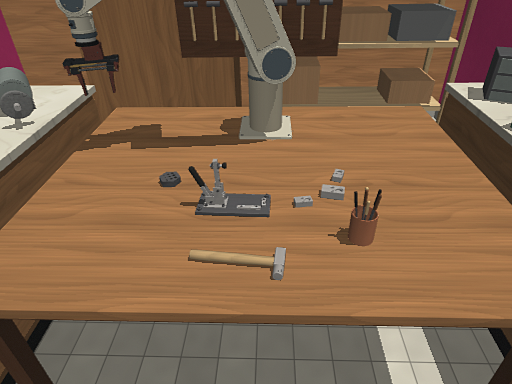

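The top view shows the largest block at (169,238), with small look-alikes at (206,219) and (156,278). The jig is at (288,214) with its stops to the left and the clamp to the right. The hammer, tin and hexagon are all clear of it. Next I measure with depth.

```bash
cat > h.py <<'E'
import numpy as np,cv2
from workcell import status,eyes
from scipy.spatial.transform import Rotation as Ro
def cloud(d):
    z=d["range_z"].astype(float); v,u=np.indices(z.shape)
    c=np.stack([(u-d["cx"])/d["fx"]*z,(v-d["cy"])/d["fy"]*z,z],-1)
    w=(c-d["t"])@d["R"]; w[z==0]=np.nan
    return w
def rect(P):
    (c,s,a)=cv2.minAreaRect(P[:,:2].astype(np.float32)); b=cv2.boxPoints((c,s,a))
    e=[b[1]-b[0],b[2]-b[1]]; l=max(e,key=np.linalg.norm)
    return np.round(c,1),np.round(s,1),np.degrees(np.arctan2(l[1],l[0]))%180
def comps(d,w,lo,hi,extra=None,amin=30):
    m=(w[...,2]>lo)&(w[...,2]<hi)
    if extra is not None: m&=extra
    n,L,st,_=cv2.connectedComponentsWithStats(m.astype(np.uint8))
    for i in range(1,n):
        if st[i,4]>=amin: yield st[i],w[L==i]
def tool():
    o=status.get_obs(); return o,Ro.from_rotvec(o["orientation"])
E
python3 - <<'E'
from h import *
d=dict(np.load("top0.npz")); w=cloud(d)
for (a,b) in((6,35),(6,18)):
  for s,P in comps(d,w,a,b): print(a,s,rect(P),np.round(np.median(P[:,2]),1))
b=w[330:340,100:200,2]; print(np.nanmedian(b))
E
```

```text
6 [ 229  105   92   34 1102] (array([806.7, -58. ]), array([240. ,  87.2]), np.float32(88.296974)) 24.1
6 [146 153  20  23  84] (array([688.4, 251.5]), array([26.6, 65.8]), np.float32(144.52707)) 22.9
6 [139 155  15  13  58] (array([706.4, 279.9]), array([39.4, 23.2]), np.float32(58.87503)) 16.6
6 [ 244  194   86   41 2869] (array([561.4, -85.6]), array([219.4, 102.2]), np.float32(87.80612)) 12.9
6 [310 210  12   8  54] (array([ 559.9, -160.2]), array([13.6, 31.4]), np.float32(105.66966)) 16.9
6 [195 212  23  15 250] (array([549.9, 124.4]), array([30.1, 52.5]), np.float32(99.12295)) 18.7
6 [153 228  32  20 449] (array([503.3, 220.3]), array([70.9, 39.5]), np.float32(78.185234)) 24.8
6 [364 252  30  26 586] (array([ 429.6, -313.2]), array([69.7, 62.9]), np.float32(32.00193)) 22.1
6 [146 267  20  23 275] (array([400.3, 253.1]), array([31.2, 53.2]), np.float32(160.11472)) 18.4
6 [ 244  194   86   41 2586] (array([561.4, -85.6]), array([219.4, 102.2]), np.float32(87.80612)) 12.6
6 [196 217   9  10  44] (array([543.8, 139.2]), array([23.3, 20.6]), np.float32(2.072968)) 14.5
6 [148 274  14  16  81] (array([392.9, 254.7]), array([30.9, 31.3]), np.float32(157.07983)) 14.3
0.464680067178766
```

```bash
cat >> h.py <<'E'
def to(p):
    o,R=tool(); return np.round(R.inv().apply(np.array(p)-o["ee_pos"]),2)
def yaw():
    o,R=tool(); m=R.as_matrix(); return np.round(np.degrees(np.arctan2(m[1,1],m[0,1])),2), np.round(m[:,2],4)
E
python3 - <<'E'
from h import *
print(to([503,220,260]),yaw())
d=eyes.get_image("wrist"); print(d["fx"],np.round(d["R"],3)); o,R=tool(); print(R.inv().apply(-d["R"].T@d["t"]-o["ee_pos"]))
E
```

```text
[ 545.18 -688.9   -37.05] (np.float64(-73.11), array([-4.0e-04,  1.3e-03, -1.0e+00]))
308.61001179622787 [[ 0.291 -0.957 -0.001]
 [-0.915 -0.278  0.294]
 [-0.281 -0.084 -0.956]]
[ 8.19704948e+01  9.76501866e-02 -1.62550470e+02]
```

```bash
R='[[24.8,-31.3,-1.7,0,0,0],[24.8,-31.3,-1.7,0,0,0],[24.8,-31.3,-1.7,0,0,0],[24.8,-31.3,-1.7,0,0,0],[24.8,-31.3,-1.7,0,0,0]]'; true
python3 -m jog '[[24.8,-31.3,-1.7,0,0,0],[24.8,-31.3,-1.7,0,0,0],[24.8,-31.3,-1.7,0,0,0],[24.8,-31.3,-1.7,0,0,0],[24.8,-31.3,-1.7,0,0,0]]' 80
python3 -m jog '[[24.8,-31.3,-1.7,0,0,0],[24.8,-31.3,-1.7,0,0,0],[24.8,-31.3,-1.7,0,0,0],[24.8,-31.3,-1.7,0,0,0],[24.8,-31.3,-1.7,0,0,0]]'
python3 -m jog '[[24.8,-31.3,-1.7,0,0,0],[24.8,-31.3,-1.7,0,0,0],[24.8,-31.3,-1.7,0,0,0],[24.8,-31.3,-1.7,0,0,0],[24.8,-31.3,-1.7,0,0,0]]'
python3 -m jog '[[24.8,-31.3,-1.7,0,0,0],[24.8,-31.3,-1.7,0,0,0],[24.8,-31.3,-1.7,0,0,0],[24.8,-31.3,-1.7,0,0,0],[24.8,-31.3,-1.7,0,0,0]]'
python3 -m jog '[[0,0,0,0,0,-0.12],[0,0,0,0,0,-0.12],[0,0,0,0,0,-0.12],[0,0,0,0,0,-0.12],[0,0,0,0,0,-0.12]]'
python3 -m jog '[[0,0,0,0,0,-0.12],[0,0,0,0,0,-0.12],[0,0,0,0,0,-0.12],[0,0,0,0,0,-0.11],[0,0,0,0,0,0]]'
python3 - <<'E'
from h import *
print(to([503,220,260]),yaw(),status.get_obs()["qpos"])
d=eyes.get_image("wrist"); cv2.imwrite("pics/w1.png",d["img"][:,:,::-1]); np.savez("w1.npz",**d)
w=cloud(d)
for s,P in comps(d,w,21,29,amin=200): print(s,rect(P),np.median(P[:,2]))
E
```

```text
t: 0.57
ee_pos: [254.9, -410.4, 230.9]
orientation: [-3.107, -0.46, 0.0]
ft_force: [1.0, 0.3, 0.6]
width: 80.0
grasp_force: 0.0
t: 0.98
ee_pos: [328.0, -224.6, 239.8]
orientation: [3.108, 0.46, 0.0]
ft_force: [0.9, -0.6, 0.7]
width: 80.2
grasp_force: 0.0
t: 1.4
ee_pos: [401.3, -38.7, 248.4]
orientation: [3.107, 0.461, 0.001]
ft_force: [0.4, -0.5, 0.4]
width: 80.1
grasp_force: 0.0
t: 1.82
ee_pos: [474.4, 147.3, 256.7]
orientation: [3.107, 0.462, -0.0]
ft_force: [0.2, -0.8, -0.1]
width: 80.5
grasp_force: 0.0
t: 2.23
ee_pos: [474.1, 145.3, 256.4]
orientation: [-2.828, -1.368, 0.001]
ft_force: [-0.0, 0.5, -0.2]
width: 79.8
grasp_force: 0.0
t: 2.65
ee_pos: [474.1, 145.0, 256.5]
orientation: [-2.434, -1.986, 0.001]
ft_force: [0.1, 0.8, 0.2]
width: 79.8
grasp_force: 0.0
[79.23 13.26 -3.55] (np.float64(-11.58), array([-5.e-04, -1.e-04, -1.e+00])) [ 2.72879794e-01  1.90201433e-01  1.87735617e+00 -9.27177816e-07
  1.07456154e+00  4.74977423e-01]
[ 247   70   33   60 1650] (array([506.3, 218.6]), array([69.3, 39.1]), np.float32(78.26688)) 25.307913000449343
[ 478  175   34  105 1679] (array([791.8, -15.6]), array([ 43. , 158.6]), np.float32(92.12721)) 25.328085580012573
```

View pics/w1.png

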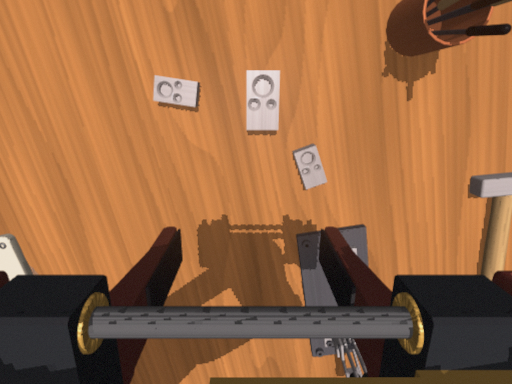

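```bash

python3 -m jog '[[20,4,32,0,0,0],[20,4,36,0,0,0],[20,4,36,0,0,0],[19,3.3,36,0,0,0],[0,0,36,0,0,0]]' 80
python3 -m jog '[[0,0,20,0,0,0],[0,0,0,0,0,0],[0,0,0,0,0,0]]' 
python3 - <<'E'
from h import *
print(to([505,219.5,11.5]),yaw(),status.get_obs()["ee_pos"])
d=eyes.get_image("wrist");np.savez("w2.npz",**d)
w=cloud(d)
for s,P in comps(d,w,21,29,amin=200): print(s,rect(P),np.median(P[:,2]))
E
```

```text
t: 3.12
ee_pos: [507.4, 222.1, 79.4]
orientation: [2.44, 1.977, 0.005]
ft_force: [0.6, 0.5, -0.2]
width: 80.1
grasp_force: 0.0
t: 3.37
ee_pos: [504.7, 219.0, 59.8]
orientation: [-2.44, -1.978, 0.004]
ft_force: [0.1, 0.1, 0.6]
width: 80.2
grasp_force: 0.0
[ 0.62  0.3  48.34] (np.float64(-11.94), array([-0.0026, -0.0011, -1.    ])) [504.70388928 219.01080116  59.84502112]
[490  52  22  85 761] (array([674.1, 266.2]), array([12.6, 51. ]), np.float32(91.62275)) 24.811172066271872
[ 220  171   61   96 4788] (array([505.5, 218.8]), array([70.4, 40.1]), np.float32(78.269875)) 25.31135187962169
```

```bash

python3 -m jog '[[0,0.6,20,0,0,0],[0,0,20,0,0,0],[0,0,8.3,0,0,0],[0,0,0,0,0,0],[0,0,0,0,0,0]]'
python3 -m jog '[[0,0,0,0,0,0],[0,0,0,0,0,0],[0,0,0,0,0,0],[0,0,0,0,0,0],[0,0,0,0,0,0]]' 30
python3 -m jog '[[0,0,0,0,0,0],[0,0,0,0,0,0],[0,0,0,0,0,0],[0,0,0,0,0,0],[0,0,0,0,0,0]]' 30
python3 - <<'E'
from h import *
print(tool()[0]["ee_pos"],yaw())
E
```

```text
t: 3.83
ee_pos: [506.8, 219.3, 13.6]
orientation: [2.439, 1.98, 0.002]
ft_force: [0.7, 0.0, 0.3]
width: 80.1
grasp_force: 0.0
t: 4.25
ee_pos: [506.3, 219.3, 12.8]
orientation: [2.438, 1.981, 0.001]
ft_force: [0.2, 0.6, 0.3]
width: 50.3
grasp_force: 0.0
t: 4.67
ee_pos: [505.6, 219.1, 12.4]
orientation: [-2.438, -1.981, 0.001]
ft_force: [-3.2, -0.2, 4.6]
width: 39.9
grasp_force: 30.0
[505.60378375 219.1263869   12.43163121] (np.float64(-11.81), array([-9.e-04, -2.e-04, -1.e+00]))
```

```bash

python3 -m jog '[[0,0,-20,0,0,0],[0,0,-30,0,0,0],[0,0,-30,0,0,0],[0,0,-30,0,0,0],[0,0,-28,0,0,0]]'
python3 -m jog '[[-34.6,19,0,0,0,0],[-34.6,19,0,0,0,0],[-34.6,19,0,0,0,0],[-34.6,19,0,0,0,0],[-34.6,19,0,0,0,0]]'
python3 -m jog '[[0,0,0,0,0,-0.084],[0,0,0,0,0,-0.084],[0,0,0,0,0,0],[0,0,0,0,0,0],[0,0,0,0,0,0]]' 
python3 - <<'E'
from h import *
print(tool()[0]["ee_pos"],yaw())
d=eyes.get_image("wrist");np.savez("w3.npz",**d); cv2.imwrite("pics/w3.png",d["img"][:,:,::-1])
w=cloud(d)
for a,b in((6,35),(16,25)):
 for s,P in comps(d,w,a,b,amin=100): print(s,rect(P),np.median(P[:,2]))
E
```

```text
t: 5.08
ee_pos: [505.7, 218.8, 151.1]
orientation: [2.438, 1.981, -0.001]
ft_force: [0.7, -0.7, -5.1]
width: 39.9
grasp_force: 30.0
t: 5.5
ee_pos: [563.4, 28.5, 149.6]
orientation: [-2.437, -1.982, 0.001]
ft_force: [1.6, 0.4, -5.7]
width: 39.9
grasp_force: 30.0
t: 5.92
ee_pos: [563.3, 30.6, 149.9]
orientation: [-2.265, -2.177, 0.001]
ft_force: [-0.7, -0.2, -4.6]
width: 39.7
grasp_force: 30.0
[563.2992034   30.64462706 149.85809577] (np.float64(-2.28), array([-8.e-04, -1.e-04, -1.e+00]))
[ 210   52   45   67 2057] (array([552. , 122.7]), array([30.1, 52.5]), np.float32(99.14841)) 18.850910191240764
[ 441  141   71  165 5704] (array([785. , -32.2]), array([187.5,  52.2]), np.float32(83.64937)) 24.015473827264714
[206 189   8  39 200] (array([520.6,   3.8]), array([41.3,  6.9]), np.float32(84.87209)) 12.256725532177533
[288 188  16  40 519] (array([6.104e+02, 4.000e-01]), array([15.3, 41.4]), np.float32(90.858795)) 12.462240391989866
[211 273   5  33 115] (array([517.5, -93. ]), array([42.7,  4.8]), np.float32(85.659676)) 12.297839024935143
[286 273   8  33 146] (array([603.5, -95.8]), array([ 8.2, 42.3]), np.float32(90.36428)) 12.479344001127812
[213 338  27  26 621] (array([ 527.1, -175.8]), array([38.6, 32.3]), np.float32(88.6138)) 12.881578636353344
[270 338  27  26 593] (array([ 595.2, -178.7]), array([39.4, 31.4]), np.float32(87.816765)) 12.979372701992844
[ 210   52   45   67 1758] (array([552. , 122.7]), array([30.1, 52.5]), np.float32(99.14841)) 19.032223660691983
[458 143  54  28 258] (array([786.4,  57.7]), array([49.6, 22.5]), np.float32(27.058111)) 21.08658811036153
[ 446  171   66  135 2138] (array([797.5, -42.4]), array([155.9,  28.8]), np.float32(86.566864)) 22.270827262243127
```

View pics/w3.png

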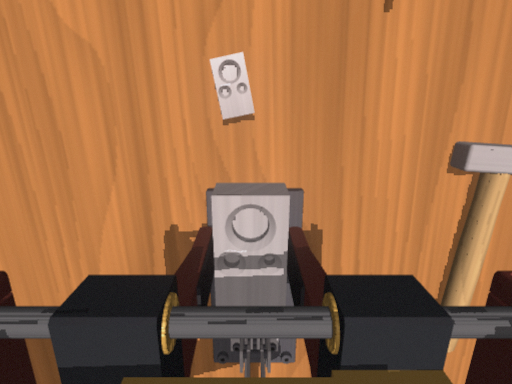

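The block is held level at (250,230) with its hollows to +y. The jig's stop end (around (250,190)) and clamp-end corners ((225,355), (285,355)) are visible, so I fit the plate from their union.

```bash
python3 - <<'E'
from h import *
for f in("w3","top0"):
    d=dict(np.load(f+".npz")); w=cloud(d)
    m=(abs(w[...,2]-12.5)<3)&(abs(w[...,0]-561)<60)&(abs(w[...,1]+85)<118)
    P=w[m]; c,s,a=rect(P); print(f,c,s,a)
    t=np.radians(a-90); ex=np.array([np.cos(t),np.sin(t)]); ey=np.array([-np.sin(t),np.cos(t)])
    print("nest",c+20*ex+85*ey,"centre",c+50*ey)
    # stops
    m=(w[...,2]>16.5)&(w[...,2]<23); q=(w[...,:2]-c); X=q@ex;Y=q@ey
    r=m&(X>5)&(X<48)&(Y>5)&(Y<80); e=m&(X>-40)&(X<30)&(Y>80)&(Y<108)
    for n,k in(("rail",r),("end",e)):
        if k.sum()>10: print(n,k.sum(),np.percentile(X[k],[2,50,98]),np.percentile(Y[k],[2,50,98]))
E
```

```text
w3 [564.5 -87.2] [220.1 100.2] 87.83996
nest [587.68951583  -3.0142125 ] centre [566.38454556 -37.23552628]
top0 [562.1 -85.6] [219.3 100.2] 87.81817
nest [585.3215302   -1.42304144] centre [564.00354693 -35.63624725]
rail 107 [19.57326572 25.66609606 38.01342891] [13.38587798 41.60182274 77.35748061]
end 68 [-38.35564224  -4.72186844  23.60940052] [ 80.30447567  92.06360451 102.02380245]
```

```bash

python3 -m jog '[[-30,0.9,0,0,0,-0.002],[-30,0.9,0,0,0,0],[-11.7,0,10,0,0,0],[0,0,35,0,0,0],[0,0,35,0,0,0]]'
python3 -m jog '[[0,0,25,0,0,0],[0,0,13,0,0,0],[0,0,0,0,0,0],[0,0,0,0,0,0],[0,0,0,0,0,0]]' 
python3 - <<'E'
from h import *
print(tool()[0]["ee_pos"],yaw(),to([562.25,-41.05,24.4]),tool()[0]["ft_force"])
E
```

```text
t: 6.38
ee_pos: [564.7, -42.0, 71.0]
orientation: [2.261, 2.176, 0.005]
ft_force: [-0.2, 0.3, -5.8]
width: 39.7
grasp_force: 30.0
t: 6.8
ee_pos: [564.1, -41.1, 33.7]
orientation: [2.26, 2.18, 0.002]
ft_force: [-0.0, 0.2, -4.3]
width: 39.5
grasp_force: 30.0
[564.12842115 -41.12314636  33.69522779] (np.float64(-2.05), array([ 2.4e-03, -2.0e-04, -1.0e+00])) [ 0.01 -1.9   9.29] [-0.02600093  0.22139917 -4.27162692]
```

```bash

python3 -m jog '[[0,0,5,0,0,0],[0,0,1,0,0,0],[0,0,0,0,0,0],[0,0,0,0,0,0],[0,0,0,0,0,0]]'
python3 -m jog '[[0,0,0,0,0,0],[0,0,0,0,0,0],[0,0,0,0,0,0],[0,0,0,0,0,0],[0,0,0,0,0,0]]' 
python3 - <<'E'
from h import *
print(tool()[0]["ee_pos"],yaw(),to([562.25,-41.05,24.4]),tool()[0]["ft_force"])
E
```

```text
t: 7.22
ee_pos: [563.2, -41.4, 26.8]
orientation: [2.261, 2.181, 0.001]
ft_force: [0.1, -0.6, -5.4]
width: 39.9
grasp_force: 30.0
t: 7.63
ee_pos: [562.8, -41.3, 26.4]
orientation: [-2.261, -2.181, 0.0]
ft_force: [-0.1, 0.3, -5.6]
width: 39.3
grasp_force: 30.0
[562.79590644 -41.33153845  26.35090926] (np.float64(-2.06), array([-1.e-04,  0.e+00, -1.e+00])) [ 0.26 -0.56  1.95] [-0.06251608  0.34562495 -5.63145411]
```

```bash

python3 -m jog '[[0,0,0.7,0,0,0],[0,0,0.7,0,0,0],[0,0,0,0,0,0],[0,0,0,0,0,0],[0,0,0,0,0,0]]'
python3 -m jog '[[0,0,0.4,0,0,0],[0,0,0,0,0,0],[0,0,0,0,0,0]]' 
python3 -m jog '[[0,0,0.4,0,0,0],[0,0,0,0,0,0],[0,0,0,0,0,0]]'
```

```text
t: 8.05
ee_pos: [562.8, -41.3, 25.0]
orientation: [-2.261, -2.181, 0.0]
ft_force: [0.3, -0.3, -5.7]
width: 39.4
grasp_force: 30.0
t: 8.3
ee_pos: [562.9, -41.3, 24.6]
orientation: [2.261, 2.181, 0.0]
ft_force: [-0.3, 0.4, -6.1]
width: 39.2
grasp_force: 30.0
t: 8.55
ee_pos: [562.8, -41.3, 24.4]
orientation: [2.261, 2.181, 0.0]
ft_force: [-1.1, -0.2, -0.4]
width: 39.7
grasp_force: 30.0
```

```bash

python3 -m jog '[[0,1,0,0,0,0],[0,1,0,0,0,0],[0,0,0,0,0,0],[0,0,0,0,0,0],[0,0,0,0,0,0]]'
python3 -m jog '[[0,0.6,0,0,0,0],[0,0,0,0,0,0],[0,0,0,0,0,0]]' 
python3 -m jog '[[0,0.4,0,0,0,0],[0,0,0,0,0,0],[0,0,0,0,0,0]]' 
```

```text
t: 8.97
ee_pos: [564.1, -41.4, 24.4]
orientation: [-2.26, -2.18, 0.002]
ft_force: [-5.6, 0.2, 5.9]
width: 39.9
grasp_force: 30.0
t: 9.22
ee_pos: [564.6, -41.4, 24.4]
orientation: [-2.26, -2.18, 0.002]
ft_force: [-5.9, 0.4, 5.9]
width: 39.5
grasp_force: 30.0
t: 9.47
ee_pos: [564.6, -41.4, 24.3]
orientation: [-2.26, -2.18, 0.003]
ft_force: [-6.8, -0.4, 6.7]
width: 39.8
grasp_force: 30.0
```

```bash

python3 -m jog '[[0,0,-0.3,0,0,0],[0,0,0,0,0,0],[0,0,0,0,0,0]]'
python3 -m jog '[[0,0.5,0,0,0,0],[0,0,0,0,0,0],[0,0,0,0,0,0]]' 
python3 -m jog '[[0,0.5,0,0,0,0],[0,0,0,0,0,0],[0,0,0,0,0,0]]' 
```

```text
t: 9.72
ee_pos: [564.6, -41.4, 24.4]
orientation: [-2.26, -2.18, 0.002]
ft_force: [-5.4, 0.5, 3.8]
width: 39.7
grasp_force: 30.0
t: 9.97
ee_pos: [564.7, -41.4, 24.3]
orientation: [-2.259, -2.179, 0.004]
ft_force: [-6.8, -0.0, 5.3]
width: 39.9
grasp_force: 30.0
t: 10.22
ee_pos: [564.6, -41.4, 24.3]
orientation: [-2.259, -2.179, 0.005]
ft_force: [-8.0, 0.5, 6.2]
width: 39.7
grasp_force: 30.0
```

```bash

python3 -m jog '[[0,0,-0.6,0,0,0],[0,0,0,0,0,0],[0,0,0,0,0,0]]'
python3 -m jog '[[0,0,-0.4,0,0,0],[0,0,0,0,0,0],[0,0,0,0,0,0]]' 
python3 - <<'E'
from h import *
print(yaw(),tool()[0]["moment"])
d=eyes.get_image("wrist");np.savez("w4.npz",**d); cv2.imwrite("pics/w4.png",cv2.resize(d["img"][100:340,130:390,::-1],None,fx=2.3,fy=2.3,interpolation=cv2.INTER_CUBIC))
E
```

```text
t: 10.47
ee_pos: [564.7, -41.3, 24.4]
orientation: [-2.259, -2.179, 0.004]
ft_force: [-6.8, -0.0, -0.0]
width: 39.4
grasp_force: 30.0
t: 10.72
ee_pos: [564.7, -41.3, 24.4]
orientation: [-2.259, -2.178, 0.004]
ft_force: [-5.8, -0.3, -4.2]
width: 39.8
grasp_force: 30.0
(np.float64(-2.08), array([-4.2e-03,  4.0e-04, -1.0e+00])) [-0.08585432  0.93879543 -0.13579493]
```

View pics/w4.png

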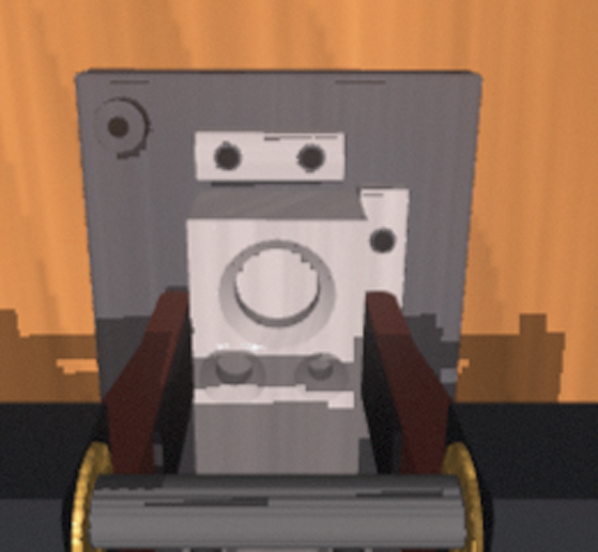

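The block now touches the rail at (362,215), with a visible gap to the end stop at about y≈183 in the crop. Next I push it along +y.

```bash

python3 -m jog '[[0.8,0,0.2,0,0,0],[0.8,0,0,0,0,0],[0,0,0,0,0,0],[0,0,0,0,0,0]]'
python3 -m jog '[[0.5,0,0,0,0,0],[0.5,0,0,0,0,0],[0,0,0,0,0,0],[0,0,0,0,0,0]]' 
python3 -m jog '[[0.5,0,0,0,0,0],[0,0,0,0,0,0],[0,0,0,0,0,0]]' 
```

```text
t: 11.1
ee_pos: [564.7, -40.3, 24.4]
orientation: [-2.259, -2.179, 0.005]
ft_force: [-6.0, -3.5, -3.4]
width: 39.7
grasp_force: 30.0
t: 11.43
ee_pos: [564.8, -39.4, 24.4]
orientation: [-2.259, -2.179, 0.005]
ft_force: [-5.4, -4.3, -2.3]
width: 39.3
grasp_force: 30.0
t: 11.68
ee_pos: [564.8, -38.9, 24.4]
orientation: [-2.259, -2.179, 0.005]
ft_force: [-5.7, -3.7, -1.7]
width: 39.6
grasp_force: 30.0
```

```bash

python3 -m jog '[[0.5,0,0,0,0,0],[0.5,0,0,0,0,0],[0,0,0,0,0,0],[0,0,0,0,0,0]]'
python3 -m jog '[[0.5,0,0,0,0,0],[0,0,0,0,0,0],[0,0,0,0,0,0]]' 
python3 -m jog '[[0.5,0,0,0,0,0],[0,0,0,0,0,0],[0,0,0,0,0,0]]' 
```

```text
t: 12.02
ee_pos: [564.8, -37.9, 24.4]
orientation: [-2.259, -2.179, 0.005]
ft_force: [-6.6, -3.9, -2.1]
width: 39.9
grasp_force: 30.0
t: 12.27
ee_pos: [564.9, -37.4, 24.4]
orientation: [-2.259, -2.179, 0.005]
ft_force: [-6.8, -2.9, -1.4]
width: 39.8
grasp_force: 30.0
t: 12.52
ee_pos: [564.8, -36.9, 24.4]
orientation: [-2.259, -2.179, 0.005]
ft_force: [-6.0, -4.4, -1.6]
width: 39.8
grasp_force: 30.0
```

```bash

python3 -m jog '[[0.5,0,0,0,0,0],[0,0,0,0,0,0],[0,0,0,0,0,0]]' 
python3 -m jog '[[0.5,0,0,0,0,0],[0,0,0,0,0,0],[0,0,0,0,0,0]]' 
python3 -m jog '[[0.5,0,0,0,0,0],[0,0,0,0,0,0],[0,0,0,0,0,0]]'  
python3 -m jog '[[0.5,0,0,0,0,0],[0,0,0,0,0,0],[0,0,0,0,0,0]]' 
```

```text
t: 12.77
ee_pos: [564.9, -36.9, 24.4]
orientation: [-2.259, -2.179, 0.006]
ft_force: [-6.9, -7.5, -2.3]
width: 40.0
grasp_force: 30.0
t: 13.02
ee_pos: [564.9, -36.8, 24.4]
orientation: [-2.26, -2.18, 0.006]
ft_force: [-6.3, -10.4, -1.4]
width: 39.5
grasp_force: 30.0
t: 13.27
ee_pos: [564.9, -36.8, 24.4]
orientation: [-2.26, -2.18, 0.007]
ft_force: [-7.2, -12.6, -1.9]
width: 39.4
grasp_force: 30.0
t: 13.52
ee_pos: [564.9, -36.8, 24.4]
orientation: [-2.26, -2.181, 0.007]
ft_force: [-6.6, -15.5, -1.7]
width: 39.5
grasp_force: 30.0
```

```bash

python3 -m jog '[[-0.7,0,0.5,0,0,0],[0,0,0,0,0,0],[0,0,0,0,0,0]]' 
python3 -m jog '[[0,0,0,0,0,0],[0,0,0,0,0,0],[0,0,0,0,0,0],[0,0,0,0,0,0]]' 64
python3 -m jog '[[0,0,-20,0,0,0],[0,0,-36,0,0,0],[0,0,-36,0,0,0],[0,0,-36,0,0,0],[0,0,-20,0,0,0]]'  
python3 -m jog '[[25,0,0,0,0,0],[25,0,0,0,0,0],[0,0,0,0,0,0],[0,0,0,0,0,0],[0,0,0,0,0,0]]' 
python3 - <<'E'
from h import *
print(tool()[0]["ee_pos"],yaw(),tool()[0]["qpos"])
d=eyes.get_image("wrist");np.savez("w5.npz",**d); cv2.imwrite("pics/w5.png",d["img"][:,:,::-1])
w=cloud(d)
for s,P in comps(d,w,33,41,amin=200): print(s,rect(P),np.median(P[:,2]),P[:,2].std())
E
```

```text
t: 13.77
ee_pos: [564.9, -36.8, 24.4]
orientation: [-2.26, -2.18, 0.007]
ft_force: [-8.3, -11.2, 2.9]
width: 39.8
grasp_force: 30.0
t: 14.1
ee_pos: [568.0, -34.9, 25.1]
orientation: [2.26, 2.18, 0.002]
ft_force: [-0.4, -0.2, -0.2]
width: 61.9
grasp_force: 0.0
t: 14.52
ee_pos: [569.1, -34.9, 176.9]
orientation: [2.258, 2.179, 0.006]
ft_force: [0.8, 0.2, -0.6]
width: 64.3
grasp_force: 0.0
t: 14.93
ee_pos: [568.9, 14.8, 172.7]
orientation: [2.26, 2.182, -0.0]
ft_force: [0.1, -0.4, 0.6]
width: 64.2
grasp_force: 0.0
[568.9038669   14.82974835 172.69885408] (np.float64(-2.01), array([ 1.e-04, -2.e-04, -1.e+00])) [ 5.27670720e-03  4.05286104e-01  1.79332225e+00 -2.88867178e-04
  9.42858002e-01  4.05026211e-02]
[ 229  198   40   63 2037] (array([566.3, -37.3]), array([70.3, 40.1]), np.float32(87.90185)) 37.28286624681692 1.110969693106005
```

View pics/w5.png

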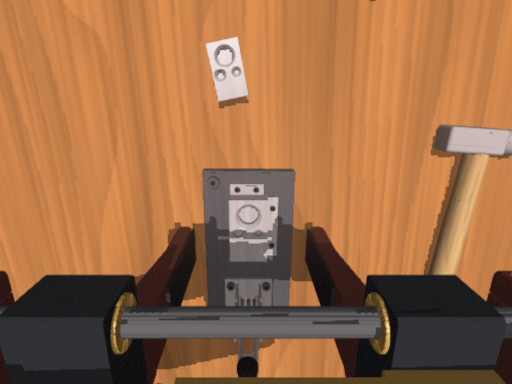

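The block sits against both stops: rail at (272,225), end stop at (247,188), and its pose matches the predicted nest. The clamp handle (247,365) is next, so I check the clamp profile for clearance.

```bash
cat >> h.py <<'E'
JC=np.array([564.4,-87.2]);JA=np.radians(-2.15);ex=np.array([np.cos(JA),np.sin(JA)]);ey=np.array([-np.sin(JA),np.cos(JA)])
def edge(th,r=95,off=9):  # jig (y,z) of contact
    p=np.radians(115.6)+th; return np.array([-67+r*np.cos(p)+off*np.sin(p),24+r*np.sin(p)-off*np.cos(p)])
def tcp(th,r=95,half=10,off=9):
    y,z=edge(th,r,off); q=JC+(y+half)*ey; return np.array([q[0],q[1],z])
E
python3 - <<'E'
from h import *
for f in("top0","scene0"):
    d=dict(np.load(f+".npz")); w=cloud(d); c=JC if f!="top0" else np.array([562.1,-85.6])
    q=w[...,:2]-c; X=q@ex;Y=q@ey;Z=w[...,2]
    for lo in range(50,165,10):
        m=(abs(X)<30)&(Y>-150)&(Y<40)&(Z>lo)&(Z<lo+10)
        if m.sum(): print(f,lo,m.sum(),"X",np.round([X[m].min(),X[m].max()]),"Y",np.round(np.sort(Y[m])[::max(1,m.sum()//14)]))
for t in(0,.2,.4,.6,.7,.8,.9,.95,1.02): print(t,np.round(edge(t),1),np.round(tcp(t),1))
print(to(tcp(0)+[0,0,60]))
E
```

```text
top0 50 12 X [-11.   9.] Y [-88. -82. -80. -78. -77. -77. -75. -75. -75. -56. -53. -38.]
top0 60 32 X [-15.  11.] Y [-84. -84. -83. -83. -81. -81. -79. -57. -52. -49. -47. -40. -40. -39.
 -38. -35.]
top0 70 42 X [-16.  16.] Y [-95. -92. -88. -87. -85. -85. -83. -53. -47. -44. -42. -41. -39. -36.]
top0 80 21 X [-8.  8.] Y [-97. -95. -95. -93. -91. -90. -90. -90. -89. -89. -88. -88. -88. -88.
 -86. -86. -86. -86. -86. -84. -38.]
top0 90 27 X [-9.  8.] Y [-103. -101.  -99.  -98.  -98.  -96.  -96.  -94.  -93.  -93.  -93.  -92.
  -92.  -92.  -91.  -91.  -91.  -90.  -90.  -90.  -87.  -49.  -46.  -44.
  -42.  -39.  -39.]
top0 100 22 X [-8.  7.] Y [-103. -101. -101. -100.  -99.  -99.  -99.  -99.  -99.  -99.  -97.  -97.
  -97.  -97.  -96.  -95.  -95.  -95.  -95.  -95.  -93.  -93.]
top0 110 22 X [-8.  8.] Y [-109. -109. -107. -107. -107. -106. -105. -105. -104. -104. -103. -103.
 -102. -102. -102. -102. -101. -100. -100. -100. -100.  -39.]
top0 120 26 X [-9.  7.] Y [-114. -112. -112. -111. -110. -110. -110. -109. -108. -108. -107. -107.
 -107. -107. -106. -105. -105. -105. -104. -104. -103.  -
[... 1731 characters left out ...]
ne0 140 61 X [-7.  8.] Y [-116.  -59.  -57.  -54.  -51.  -46.  -43.  -41.  -37.  -35.  -30.  -26.
  -23.  -20.  -17.  -16.]
scene0 150 28 X [-12.   7.] Y [-54. -51. -50. -50. -48. -47. -45. -43. -42. -42. -41. -38. -24. -18.]
scene0 160 7 X [-8.  5.] Y [-47. -47. -45. -45. -44. -43. -42.]
0 [-99.9 113.6] [ 561.  -177.1  113.6]
0.2 [-117.1  105.2] [ 560.4 -194.2  105.2]
0.4 [-132.2   93.7] [ 559.8 -209.3   93.7]
0.6 [-144.8   79.3] [ 559.3 -221.9   79.3]
0.7 [-149.9   71.3] [ 559.2 -227.    71.3]
0.8 [-154.2   62.8] [ 559.  -231.3   62.8]
0.9 [-157.6   53.9] [ 558.9 -234.7   53.9]
0.95 [-159.    49.3] [ 558.8 -236.1   49.3]
1.02 [-160.6   42.8] [ 558.8 -237.6   42.8]
[-191.72   -0.94   -0.97]
```

```bash

python3 -m jog '[[0,0,-15,0,0,0],[0,0,-15,0,0,0],[-37,-0.2,0,0,0,0],[-37,-0.2,0,0,0,0],[-37,-0.2,0,0,0,0]]' 0
python3 -m jog '[[-37,-0.2,0,0,0,0],[-36,-0.2,0,0,0,0],[0,0,0,0,0,0],[0,0,0,0,0,0],[0,0,0,0,0,0]]' 
python3 - <<'E'
from h import *
print(tool()[0]["ee_pos"],yaw(),tool()[0]["width"],to([561.3,-169.1,113]))
E
```

```text
t: 15.4
ee_pos: [564.1, -97.7, 202.9]
orientation: [2.26, 2.182, 0.0]
ft_force: [0.6, 0.2, -0.3]
width: 34.3
grasp_force: 0.0
t: 15.82
ee_pos: [560.8, -169.3, 202.4]
orientation: [-2.262, -2.179, 0.0]
ft_force: [-0.3, 0.3, 0.4]
width: 1.8
grasp_force: 0.0
[ 560.76065299 -169.26782123  202.36530895] (np.float64(-2.15), array([-8.e-04,  6.e-04, -1.e+00])) 1.7932350026317068 [ 0.14  0.61 89.36]
```

```bash

python3 -m jog '[[0,0.5,25,0,0,0],[0,0,30,0,0,0],[0,0,24,0,0,0],[0,0,10,0,0,0],[0,0,0,0,0,0]]'
python3 -m jog '[[0,0,0,0,0,0],[0,0,0,0,0,0],[-3,0,0,0,0,0],[-2,0,0,0,0,0],[0,0,0,0,0,0]]' 
python3 -m jog '[[-2,0,0,0,0,0],[-2,0,0,0,0,0],[0,0,0,0,0,0],[0,0,0,0,0,0],[0,0,0,0,0,0]]' 
```

```text
t: 16.23
ee_pos: [560.1, -167.2, 111.4]
orientation: [-2.256, -2.18, 0.004]
ft_force: [0.9, 1.1, -0.7]
width: 0.6
grasp_force: 0.0
t: 16.65
ee_pos: [562.2, -174.6, 114.9]
orientation: [2.26, 2.18, 0.001]
ft_force: [-0.5, 0.0, 0.6]
width: 0.3
grasp_force: 0.0
t: 17.07
ee_pos: [561.5, -178.0, 113.8]
orientation: [2.261, 2.181, 0.0]
ft_force: [0.4, 0.3, 1.3]
width: 0.3
grasp_force: 0.3
```

```bash

python3 -m jog '[[-4.3,0,2.1,0,0,0],[-4.3,0,2.1,0,0,0],[-4.3,0,2.1,0,0,0],[-4.2,0,2.1,0,0,0],[0,0,0,0,0,0]]'
python3 -m jog '[[-3.8,0,2.8,0,0,0],[-3.8,0,2.9,0,0,0],[-3.8,0,2.9,0,0,0],[-3.7,0,2.9,0,0,0],[0,0,0,0,0,0]]' 
python3 -m jog '[[-3.1,0,3.6,0,0,0],[-3.1,0,3.6,0,0,0],[-3.2,0,3.6,0,0,0],[-3.2,0,3.6,0,0,0],[0,0,0,0,0,0]]' 
python3 -m jog '[[0,0,0,0,0,0],[0,0,0,0,0,0]]' 
python3 - <<'E'
from h import *
print(tool()[0]["ee_pos"],yaw(),to(tcp(.6)))
d=eyes.get_image("scene"); cv2.imwrite("pics/s6.png",cv2.resize(d["img"][110:260,130:330,::-1],None,fx=3.5,fy=3.5,interpolation=cv2.INTER_CUBIC))
E
```

```text
t: 17.48
ee_pos: [560.5, -195.9, 104.7]
orientation: [-2.261, -2.18, 0.001]
ft_force: [0.7, 0.3, 0.8]
width: 0.5
grasp_force: 0.0
t: 17.9
ee_pos: [559.9, -210.8, 93.1]
orientation: [-2.261, -2.18, 0.001]
ft_force: [0.5, 0.7, -1.0]
width: 0.3
grasp_force: 0.0
t: 18.32
ee_pos: [559.4, -223.2, 78.6]
orientation: [-2.261, -2.18, 0.001]
ft_force: [-0.1, -0.0, -0.7]
width: 0.1
grasp_force: 0.0
t: 18.48
ee_pos: [559.8, -222.8, 79.4]
orientation: [-2.261, -2.181, 0.0]
ft_force: [0.4, -1.1, 0.4]
width: 0.1
grasp_force: 0.0
[ 559.78333554 -222.75592536   79.42015258] (np.float64(-2.07), array([-1.e-04,  1.e-04, -1.e+00])) [ 0.88 -0.47  0.1 ]
```

View pics/s6.png

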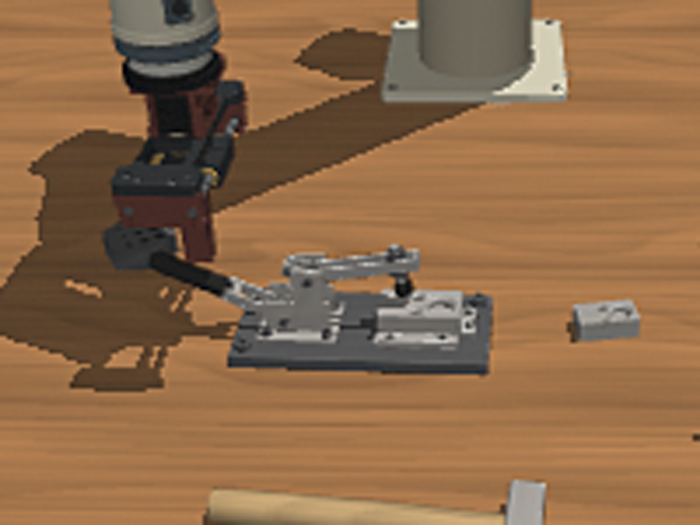

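The handle is following the fingers, and the cap at (403,285) is about to meet the block's plain end. I continue with smaller steps.

```bash

python3 -m jog '[[-2.5,0,4,0,0,0],[-2.5,0,4,0,0,0],[0,0,0,0,0,0],[0,0,0,0,0,0]]'
python3 -m jog '[[-2.1,0,4.2,0,0,0],[-2.1,0,4.2,0,0,0],[0,0,0,0,0,0],[0,0,0,0,0,0]]' 
python3 -m jog '[[-1.7,0,4.4,0,0,0],[0,0,0,0,0,0],[0,0,0,0,0,0]]' 
python3 -m jog '[[-1.7,0,4.4,0,0,0],[0,0,0,0,0,0],[0,0,0,0,0,0]]'
```

```text
t: 18.87
ee_pos: [559.4, -227.8, 71.1]
orientation: [-2.261, -2.18, 0.0]
ft_force: [-0.2, -0.1, 0.9]
width: 0.6
grasp_force: 0.0
t: 19.2
ee_pos: [559.5, -232.0, 62.9]
orientation: [-2.261, -2.181, -0.0]
ft_force: [0.8, 1.0, 2.3]
width: 0.4
grasp_force: 0.8
t: 19.45
ee_pos: [559.6, -233.6, 59.0]
orientation: [2.261, 2.181, 0.001]
ft_force: [-0.7, 2.2, 4.7]
width: 0.1
grasp_force: 2.9
t: 19.7
ee_pos: [559.6, -235.1, 54.7]
orientation: [2.261, 2.181, 0.001]
ft_force: [0.5, 3.1, 6.4]
width: 0.1
grasp_force: 3.4
```

```bash

python3 -m jog '[[-0.8,0,2.5,0,0,0],[0,0,0,0,0,0],[0,0,0,0,0,0]]'
python3 -m jog '[[-0.6,0,2.5,0,0,0],[0,0,0,0,0,0],[0,0,0,0,0,0]]' 
python3 -m jog '[[-0.6,0,2.5,0,0,0],[0,0,0,0,0,0],[0,0,0,0,0,0]]' 
python3 -m jog '[[-0.4,0,2,0,0,0],[0,0,0,0,0,0],[0,0,0,0,0,0]]'
```

```text
t: 19.95
ee_pos: [559.6, -235.9, 52.4]
orientation: [2.261, 2.181, 0.001]
ft_force: [-0.8, 2.9, 6.8]
width: 0.9
grasp_force: 3.9
t: 20.2
ee_pos: [559.6, -236.7, 49.8]
orientation: [2.261, 2.181, 0.001]
ft_force: [0.0, 1.9, 6.7]
width: 0.4
grasp_force: 3.3
t: 20.45
ee_pos: [559.5, -237.4, 47.0]
orientation: [2.261, 2.181, 0.0]
ft_force: [-0.5, 0.6, 4.9]
width: 0.5
grasp_force: 2.1
t: 20.7
ee_pos: [559.0, -237.8, 44.4]
orientation: [-2.261, -2.181, 0.0]
ft_force: [0.1, -0.1, 0.8]
width: 0.5
grasp_force: 0.3
```

Past dead centre. Pressing it onto its stop now.

```bash

python3 -m jog '[[0,0,1,0,0,0],[0,0,0,0,0,0],[0,0,0,0,0,0]]'
python3 -m jog '[[0,0,1,0,0,0],[0,0,0,0,0,0],[0,0,0,0,0,0]]' 
python3 -m jog '[[0,0,0.6,0,0,0],[0,0,0,0,0,0],[0,0,0,0,0,0]]'
```

```text
t: 20.95
ee_pos: [558.9, -237.6, 43.4]
orientation: [-2.261, -2.181, 0.0]
ft_force: [0.7, -0.0, -0.5]
width: 0.1
grasp_force: 0.0
t: 21.2
ee_pos: [559.1, -237.7, 42.7]
orientation: [-2.261, -2.181, 0.0]
ft_force: [-0.5, 0.3, -0.0]
width: 0.4
grasp_force: 0.0
t: 21.45
ee_pos: [559.3, -237.7, 42.3]
orientation: [2.261, 2.181, 0.0]
ft_force: [-0.3, 1.2, 1.1]
width: 0.5
grasp_force: 0.5
```

```bash

python3 -m jog '[[0,0,0.6,0,0,0],[0,0,0,0,0,0],[0,0,0,0,0,0]]'
python3 -m jog '[[0,0,0.5,0,0,0],[0,0,0,0,0,0],[0,0,0,0,0,0]]' 
python3 -m jog '[[0,0,0.5,0,0,0],[0,0,0,0,0,0],[0,0,0,0,0,0]]'
```

```text
t: 21.7
ee_pos: [559.4, -237.8, 41.9]
orientation: [2.261, 2.181, 0.0]
ft_force: [-0.8, 0.0, 3.8]
width: 0.9
grasp_force: 2.2
t: 21.95
ee_pos: [559.4, -237.8, 41.7]
orientation: [2.261, 2.181, 0.0]
ft_force: [-2.0, 0.6, 8.8]
width: -0.0
grasp_force: 4.0
t: 22.2
ee_pos: [559.5, -237.8, 41.6]
orientation: [2.261, 2.181, 0.0]
ft_force: [-3.6, 0.2, 12.3]
width: 0.5
grasp_force: 5.6
```

```bash

python3 -m jog '[[0,0,0.5,0,0,0],[0,0,0,0,0,0],[0,0,0,0,0,0],[0,0,0,0,0,0]]'
python3 -m jog '[[0,0,-4,0,0,0],[0,0,-20,0,0,0],[0,0,-40,0,0,0],[0,0,-40,0,0,0],[0,0,-40,0,0,0]]' 
python3 -m jog '[[0,0,-20,0,0,0],[0,0,0,0,0,0],[0,0,0,0,0,0],[0,0,0,0,0,0],[0,0,0,0,0,0]]'
python3 - <<'E'
from h import *
d=eyes.get_image("scene"); w=cloud(d); cv2.imwrite("pics/s7.png",cv2.resize(d["img"][130:260,130:330,::-1],None,fx=3.5,fy=3.5,interpolation=cv2.INTER_CUBIC))
q=w[...,:2]-JC; X=q@ex;Y=q@ey
m=(abs(X)<15)&(Y<-140)&(Y>-205)&(w[...,2]>8)&(w[...,2]<90); print("handle Y,Z",np.percentile(Y[m],[2,98]),np.percentile(w[...,2][m],[2,50,98]))
d=eyes.get_image("top");w=cloud(d)
for s,P in comps(d,w,6,60,amin=150): print(rect(P))
E
```

```text
t: 22.53
ee_pos: [559.5, -237.8, 41.5]
orientation: [2.261, 2.181, 0.0]
ft_force: [-4.3, 1.4, 15.5]
width: 0.7
grasp_force: 7.3
t: 22.95
ee_pos: [558.7, -237.5, 185.0]
orientation: [-2.26, -2.18, 0.001]
ft_force: [-0.1, -1.0, 1.6]
width: 0.5
grasp_force: 0.0
t: 23.37
ee_pos: [558.1, -237.2, 202.1]
orientation: [-2.259, -2.179, 0.002]
ft_force: [0.0, 0.1, -0.7]
width: 0.4
grasp_force: 0.0
handle Y,Z [-187.67396939 -140.37533484] [28.41728641 39.68875496 44.72751636]
(array([804.9, -58.2]), array([240.4,  87.3]), np.float32(87.43986))
(array([688.7, 251.4]), array([27.9, 66.2]), np.float32(144.8779))
(array([ 561.6, -115.6]), array([279.6, 100.9]), np.float32(87.93165))
(array([548.2, 125.2]), array([33. , 55.4]), np.float32(99.32054))
(array([400.1, 252.6]), array([31.2, 53.3]), np.float32(159.5621))
```

View pics/s7.png

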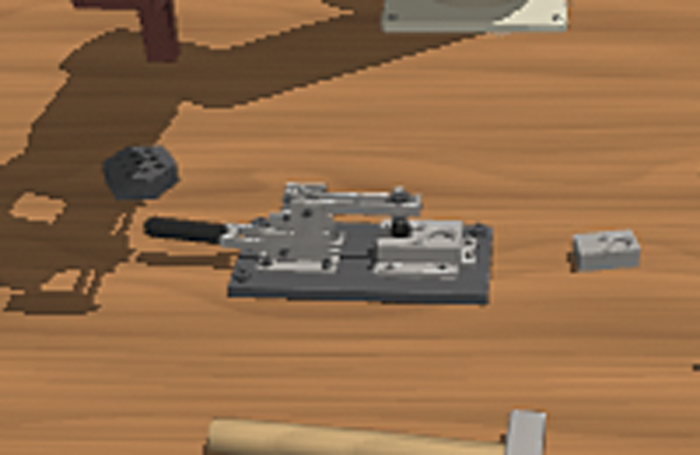

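The handle is down at (185,230), nearly level. The cap at (400,228) is pressed on the block, which is in the corner, and the bystanders have not moved.

```bash
python3 -c "
from workcell import ticket; print(ticket.close_job())"
```

```text
the job is handed in; nothing more can be done
None
```

The doming block is home in the corner of the two stops with its plain end locked under the clamp. The handle was pressed onto its stop with about 15 N, the arm is clear, the bystanders were left alone, and the job was handed in at about 23 s without a verdict being returned.

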